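# Index a frame guide out to the next hole and hold its pin home

### The arm

A 6-joint arm with a two-finger parallel gripper is mounted at the origin on the work surface. World frame = base frame: x ahead of the robot, y to its left, z up, the work surface at z = 0. Lengths are in mm, angles in degrees, forces in N, time in s.
With the tool pointing down it reaches from about 300 to 850 mm from the base axis. Payload 4.2 kg.
Tool frame: the origin (TCP) lies at the very end of the fingers, on their centre line; the grasp point (between the pads) lies 19 mm behind it; z points along the fingers, y is the direction in which the jaws open and shut (so a half turn about z gives the same grasp; the last joint's range is limited). The gripper opens to 91 mm and grips with 3 to 60 N. Pads are 32 mm wide; open, the fingers measure 118 mm over their backs; the gripper's body (76 mm by 178 mm) begins 60 mm behind the grasp point.
Start: joints at [74.599, 18.312, 89.639, -0, 72.044, -1.146], TCP at [141.591, 557.314, 176.776] pointing down, gripper open.
Joint ranges: [-177.97, 177.97], [-48.28, 115.42], [12.27, 149.76], [-77.06, 257.06], [2.81, 150.46], [-146.56, 146.56]. Speed limits (degrees/s): [147.25, 147.25, 180, 180, 180, 180].

### API

Orientations are given as [roll, pitch, yaw] about the fixed x, y, z axes, in that order (R = Rz(yaw) Ry(pitch) Rx(roll)).
In Python, from workcell import telemetry, grab_frame, job gives the robot as it stands.
- The arm moves only by the tool drive_tool, never from a script. Its argument "moves" is a list of rows, each an object of numbers: "claw": the closure, from -1 (fully open) to 1 (shut); "dx", "dy", "dz": the shift along the tool's x, y, z in units of 20 mm (1.0 is 20 mm); "yaw": the turn about the tool's z in units of 0.15 rad (1.0 is 0.15 rad). In form: [{"claw": .., "dx": .., "dy": .., "dz": .., "yaw": ..}, ...]. A call has 1 to 5 rows; each row shifts and turns the pose as measured when the row begins, along the tool's axes as they then stand; what a row does not reach is not made up. A row lasts 1/8 s, in which the tool goes at most 62.5 mm and 10.7 degrees, less where a joint would pass 70% of its speed; a pose out of reach is approached as far as the arm can. A call with a number of a shift or a turn outside -1 to 1 is refused whole. A call with a gripper value outside its range is refused whole. The fingers move at their own pace and stop on an object; "grip_force" is the grip in N (left out, the last holds). Time passes only in rows, so rows that do not move let the fingers close. It gives the time, the measured TCP pose, the force and the opening at its end, in the units of the state.
- telemetry.state(): the state, without advancing time (a new reading comes with each control period).
- grab_frame(name): name is "scene" or "top" or "wrist"; returns a dict with "color" (384x512x3 uint8, blue, green, red), "vertical_fov" (degrees; the focal length in pixels is half the picture's height over the tangent of half this angle, whatever the lens; pixels are square), "cx", "cy" (the principal point, pixels), "pose" (4x4, takes a point from camera to world coordinates). Camera axes: x right, y down, z forward; pixel columns grow to the right and rows downward; lengths in mm; the calibration is good to about 2 mm. A picture is of the moment at which its call begins. There is no depth.
- job.job_done(): hands the job in, once; it reports no verdict.
The state is a dict: "time_s": time; "qpos": joint angles; "qvel": joint speeds; "effort": joint torques, N m; "ee_pos": TCP position; "ee_rot": TCP orientation; "force": force on the tool from outside, world axes, zero at the start; "torque": the same for the moment, N m; "gripper_width": finger opening in mm.
Only numpy, scipy, OpenCV 4.12 (cv2) and the standard library are available. Lean on these libraries where they do the work, as an engineer would, in place of code of your own. Each camera call takes 0.05 s, during which the arm holds its last target.

### The job

The frame loader is being changed over to the next larger frame: on the guide whose sleeve carries the two-pronged fork, pull the lock plunger's knob up, slide the sleeve one hole further out, away from the black spring drum, and let the pin into that hole. Then hold the pin fully home: the program finishes with the gripper still on that knob, pressing it down to its stop, because it springs up a little when let go. Leave the other guide, with the round pad, and the things lying about as they are.

Things in the scene. Friction and masses are not known exactly. Their poses are not given: they have to be found in the camera images.
- fork_guide: Guide fixed on the table, the one to set: base plate 100 (x) x 300 (y) x 10 mm, 30 mm square steel tube along y, its top 65 mm up. Origin: centre of the plate's underside. +y points along the tube AWAY from the spring drum. A 50 mm long sleeve, top 76 mm up, rides on the tube; a two-pronged fork, 62 mm wide, reaching 106 mm from the tube's middle, sticks out of it to +x. Turned up to 26 degrees either way; +y is then roughly to the robot's left.
- fork_drum (a point): Middle of the black spring drum of the fork's guide, 48 mm across, 84 mm up, top 108 mm up, on the tube's -y end block, 132 mm from the guide's middle.
- fork_next (a point): Mouth (65 mm up) of the next hole outward in the tube of the fork's guide. The tube's top has five 13 mm square holes along the guide's y: at -70, -30 (where the pin starts), 10 (this one), 50 and 90 mm.
- fork_sleeve (a joint): Slide of the forked sleeve, m, growing along the guide's +y, away from the drum. About 0: pin in the hole it starts in; the next hole outward is at 0.040, then 0.080; inward -0.040. The drum's spring pulls the sleeve towards the drum with about 2.5 N. The pin (10 mm, round end) has 1.5 mm play either way in a hole.
- fork_plunger (a joint): Height of the fork's plunger, m: 0 = pin fully home, 14 mm deep, against its stop; upper stop 0.022. Left alone in a hole it springs (0.9 N/mm) to about 0.0055, still locking; pressing home takes about 5 N. The pin clears the tube above 0.014 (8 N of pull; 14 N at the upper stop); 0.016 to 0.020 slides freely.
- fork_knob: Black cylindrical knob on the fork's plunger, upright, 28 mm across, 26 mm high; origin at its centre, 117 mm above the table when home, about 122 mm at the start. Rides with sleeve and plunger. Free all round; below it a 10 mm stem, then the sleeve's 28 mm boss, whose top is 86 mm above the table.
- pad_guide: Guide fixed on the table, to be left alone: base plate 100 (x) x 300 (y) x 10 mm, 30 mm square steel tube along y, its top 65 mm up. Origin: centre of the plate's underside. +y points along the tube AWAY from the spring drum. A 50 mm long sleeve, top 76 mm up, rides on the tube; a round pad, 50 mm across, reaching 87 mm from the tube's middle, sticks out of it to +x. Turned up to 26 degrees either way; +y is then roughly to the robot's left.
- pad_sleeve (a joint): Slide of the padded sleeve, as for the fork's; locked near 0 and to stay so.
- pad_plunger (a joint): Plunger of the padded sleeve, with a knob like the fork's; to be left alone.
- screwdriver: Grey-handled screwdriver, 150 mm long, lying between the two guides; origin under its middle; bystander
- spacer: Steel ring, 26 mm across, 14 mm high, lying between the guides; bystander
- bushing: Small brass ring, 18 mm across, 10 mm high, lying on the base plate of the pad guide; bystander
- bottle: White plastic bottle, 52 mm across, 130 mm high, beyond the guides; bystander
- jar: Glass jar with a metal lid, 48 mm across, 50 mm high, beyond the guides; bystander
- tray: Grey open parts tray, 90 x 120 x 22 mm, nearer the robot than the guides; bystander
- block: Steel block, 50 x 30 x 20 mm, on the table before the robot; bystander

How it is judged (in metres and radians):
On the way, in this order (a step that is already met when the one before it is completed fails the run):
1. the fork's plunger is pulled clear of the hole it starts in (value of joint fork_plunger above 0.0135 m and value of joint fork_sleeve between -0.01 and 0.01 m).
2. the pin has dropped into the next hole outward (value of joint fork_plunger below 0.009 m and value of joint fork_sleeve between 0.035 and 0.045 m), for 0.2 s.
At the end, for the whole second after the job is handed in: The forked sleeve is at the next hole outward (0.040 m within 5 mm) and at rest, its pin is fully home (within 2.5 mm of its stop), and the fingers are still on its knob with more than 2 N; the padded sleeve is where it was (within 12 mm of 0) (value of joint fork_plunger below 0.0025 m and value of joint fork_sleeve between 0.035 and 0.045 m and velocity of joint fork_sleeve between -0.01 and 0.01 m/s and value of joint pad_sleeve between -0.012 and 0.012 m and contact force between the fingers and fork_knob above 2 N); the arm keeps its last pose, push and grip.
It fails at once if the padded guide's plunger was pulled or pushed home, or its sleeve moved (value of joint pad_plunger above 0.011 m or value of joint pad_plunger below 0.0015 m or value of joint pad_sleeve above 0.012 m or value of joint pad_sleeve below -0.012 m).
It fails at once if a bystander was pushed more than 30 mm (distance of any of screwdriver, spacer, bushing, bottle, jar, tray, block from where it was at the start of the episode above 0.03 m).
It also fails if it takes over 37 s, if anything falls off the work surface, if the arm or the gripper's body presses on something with over 40 N, if the wrist force passes 120 N, or if a joint passes its speed limit or range.

## Working session

There is one attempt and no reset: what is moved stays moved. The work goes in short steps, Python scripts to look and compute and a tool call to move; the robot and the scene stay as the last step left them, time stands still between calls to the robot, and variables do not carry over. Pictures are saved under pics/ and viewed, and the job is handed in when it is done.

Besides the shell and the picture viewer there is one more tool, called as name(argument=value, ...) on one line, values as JSON. drive_tool: Moves the arm, as the interface text tells. Its arguments: {"type":"object","properties":{"moves":{"type":"array"},"grip_force":{"type":"number"}},"required":["moves"]}

```bash
ls; mkdir -p pics; python3 - <<'E'
from workcell import telemetry, grab_frame
import cv2
print(telemetry.state())
for n in ("scene","top","wrist"):
    f=grab_frame(n); cv2.imwrite(f"pics/{n}0.png",f["color"]); print(n,f["vertical_fov"],f["cx"],f["cy"],f["pose"])
E
```

```text
pics
{'time_s': 0.0, 'qpos': array([ 7.46008590e+01,  1.83521347e+01,  8.97082805e+01, -2.14845612e-05,
        7.20446860e+01, -1.14622334e+00]), 'qvel': array([ 0.10853565, -0.03535359, -0.00343894, -0.00587793,  0.03356222,
       -0.06150528]), 'effort': array([-2.60698143e-04, -4.12452972e+01, -2.31972724e+01,  7.26136984e-02,
        4.57479979e-02, -1.46984939e-04]), 'ee_pos': array([141.41088775, 556.72626071, 175.90271273]), 'ee_rot': array([-1.79894919e+02, -2.08202607e-03,  1.65747087e+02]), 'force': array([ 0.48195476, -0.3056508 , -0.69201915]), 'torque': array([ 0.01995647,  0.02340692, -0.00141437]), 'gripper_width': 91.09295294338473}
scene 52.79052117512605 258.6049157663298 193.5323132133489 [[-1.60426361e-01  5.58567656e-01 -8.13797000e-01  1.42819122e+03]
 [ 9.86905332e-01  7.67634710e-02 -1.41863437e-01  1.38657544e+02]
 [-1.67704450e-02 -8.25899233e-01 -5.63568282e-01  7.27759406e+02]
 [ 0.00000000e+00  0.00000000e+00  0.00000000e+00  1.00000000e+00]]
top 45.30738694876941 256.3302635466992 193.1573896052294 [[-2.38067372e-03 -9.91863647e-01  1.27282513e-01  3.90667382e+02]
 [-9.99984284e-01  3.00734016e-03  4.73148316e-03 -2.02472098e+01]
 [-5.07576796e-03 -1.27269249e-01 -9.91855219e-01  1.19449468e+03]
 [ 0.00000000e+00  0.00000000e+00  0.00000000e+00  1.00000000e+00]]
wrist 58.74898187490051 259.45657860294835 189.33191138565 [[ 2.46922000e-01  9.38707911e-01  2.40534785e-01  7.29614949e+01]
 [ 9.69031417e-01 -2.38485250e-01 -6.40538735e-02  5.74604982e+02]
 [-2.76387934e-03  2.48902074e-01 -9.68524712e-01  3.83454340e+02]
 [ 0.00000000e+00  0.00000000e+00  0.00000000e+00  1.00000000e+00]]
```

View pics/scene0.png

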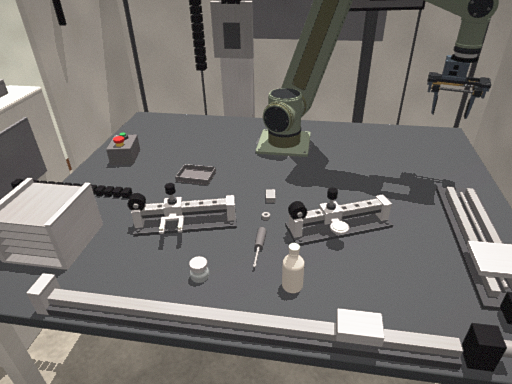

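View pics/top0.png

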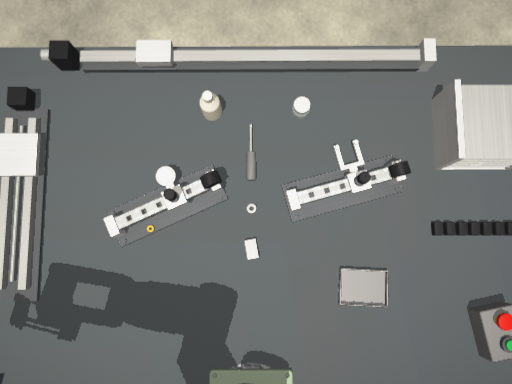

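View pics/wrist0.png

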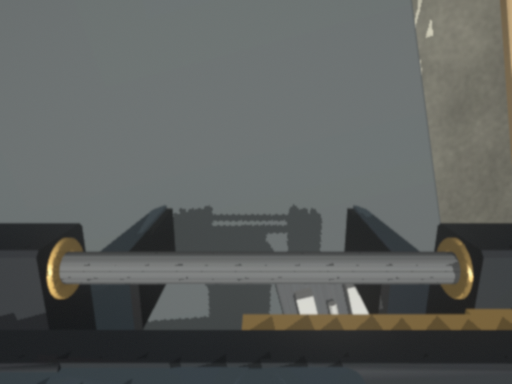

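The fork guide is at the right in the top view: knob near (363,178), drum near (399,169), end block near (292,199). The fork points up in the image, which is +x. In the scene view its knob is near (170,188). Next I'll zoom in and measure.

```bash
cat > h.py <<'E'
import numpy as np, cv2
from workcell import telemetry, grab_frame
def foc(f): return 192/np.tan(np.radians(f["vertical_fov"]/2))
def ray(f,u,v):
    P=f["pose"]; k=foc(f); d=P[:3,:3]@np.array([(u-f["cx"])/k,(v-f["cy"])/k,1.]); return P[:3,3],d
def onz(f,u,v,z):
    o,d=ray(f,u,v); return o+d*(z-o[2])/d[2]
def proj(f,p):
    P=f["pose"]; c=P[:3,:3].T@(np.array(p)-P[:3,3]); k=foc(f); return c[0]/c[2]*k+f["cx"],c[1]/c[2]*k+f["cy"]
def tri(a,b):
    (o1,d1),(o2,d2)=a,b
    t=np.linalg.lstsq(np.c_[d1,-d2],o2-o1,rcond=None)[0]
    return (o1+t[0]*d1+o2+t[1]*d2)/2, np.linalg.norm(o1+t[0]*d1-o2-t[1]*d2)
E
python3 - <<'E'
import cv2,numpy as np
a=cv2.imread('pics/top0.png')[130:230,270:420]; cv2.imwrite('pics/topz.png',cv2.resize(a,None,fx=5,fy=5,interpolation=cv2.INTER_CUBIC))
a=cv2.imread('pics/scene0.png')[170:250,120:250]; cv2.imwrite('pics/scenez.png',cv2.resize(a,None,fx=6,fy=6,interpolation=cv2.INTER_CUBIC))
E
```

```text
(no output)
```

View pics/topz.png

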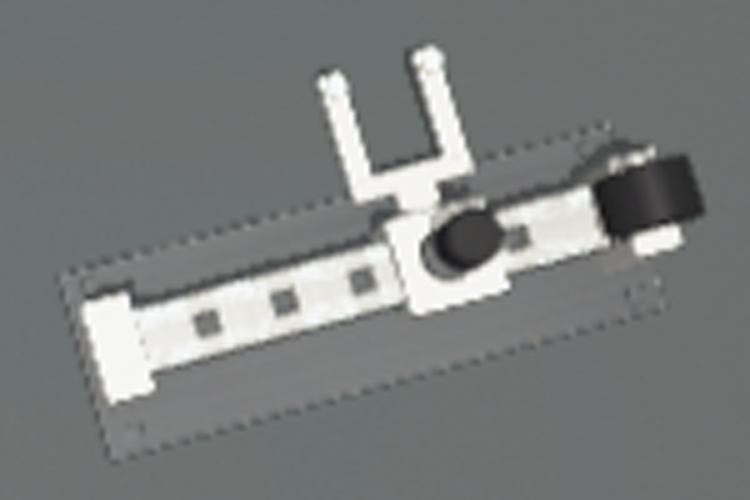

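View pics/scenez.png

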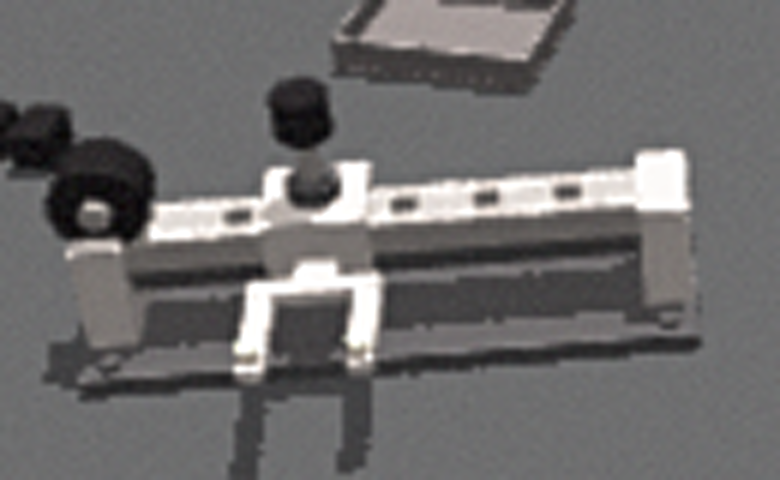

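The top zoom shows hole centres at about (207,323), (286,301), (364,281) and (517,236), with the knob at (470,240). The scene zoom shows the knob at (300,112) and the holes at (403,204), (486,198), (568,192) and (238,216).

```bash
python3 - <<'E'
from h import *
T=grab_frame("top");S=grab_frame("scene")
def dark(f,box,thr,k=1):
    u0,v0,u1,v1=box; g=cv2.cvtColor(f["color"],cv2.COLOR_BGR2GRAY)[v0:v1,u0:u1].astype(float)
    if thr is None:
        w=np.clip(230-g,0,None); w[w<60]=0   # weighted hole
        vv,uu=np.mgrid[v0:v1,u0:u1]; return (uu*w).sum()/w.sum(),(vv*w).sum()/w.sum()
    m=(g<thr).astype(np.uint8); n,l,s,c=cv2.connectedComponentsWithStats(m); i=1+np.argmax(s[1:,4])
    return (c[i]+[u0,v0],s[i]+[u0,v0,0,0,0])
def crop(f,u,v,r): return (int(round(u-r)),int(round(v-r)),int(round(u+r))+1,int(round(v+r))+1)
ht=[(207,323),(286,301),(364,281),(517,236)]; hs=[(568,192),(486,198),(403,204),(238,216)]
ys=[90,50,10,-70]; pts=[]
for a,b,y in zip(ht,hs,ys):
    ct=dark(T,crop(T,a[0]/5+269.6,a[1]/5+129.6,3),None); cs=(b[0]/6+119.6,b[1]/6+169.6)
    p=onz(T,*ct,65);q=onz(S,*cs,65); print(y,np.round(ct,1),p.round(1),q.round(1)); pts.append(p[:2])
pts=np.array(pts);A=np.c_[np.ones(4),ys]; c,r,_,_=np.linalg.lstsq(A,pts,rcond=None)
d=c[1]; print("origin",c[0],"scale",np.linalg.norm(d),"yaw of +y",np.degrees(np.arctan2(d[1],d[0]))-90, (pts-A@c).round(1))
u=d/np.linalg.norm(d); print("knob pred",c[0]-30*u,"next",c[0]+10*u)
for f,box in((T,(353,168,376,190)),(S,(160,180,178,197))):
    print(dark(f,box,70))
kt=dark(T,(353,168,376,190),70)[0];ks=dark(S,(160,180,178,197),70)[0]
print(tri(ray(T,*kt),ray(S,*ks)), onz(T,*kt,122),onz(S,*ks,122))
E
```

```text
90 [311.  194.2] [ 532.5 -150.    65. ] [ 530.8 -151.4   65. ]
50 [326.5 190. ] [ 543.  -188.6   65. ] [ 541.4 -190.2   65. ]
10 [342.  185.7] [ 553.6 -227.3   65. ] [ 551.9 -229.3   65. ]
-70 [372.3 177.1] [ 574.9 -303.    65. ] [ 572.7 -306.4   65. ]
origin [ 556.28650549 -236.32728858] scale 0.992122552043446 yaw of +y 15.473480290578038 [[ 0.1  0.3]
 [-0.1 -0.1]
 [-0.  -0.5]
 [ 0.   0.3]]
knob pred [ 564.29027524 -265.23990987] next [ 553.61858224 -226.68974815]
(array([362.94782609, 177.42608696]), array([357, 172,  14,  12, 115]))
(array([169.73584906, 188.48113208]), array([165, 183,  11,  12, 106]))
(array([ 564.9679819 , -267.18698769,  123.47312638]), np.float64(1.8100920905278919)) [ 564.93477305 -266.62942479  122.        ] [ 562.76717759 -269.17756844  122.        ]
```

Both views agree on the following:
- The knob is at about (564, -266.5), height 123 against 122 expected.
- Hole spacing is within 1 % of nominal.
- The guide's yaw is +15.5°.

I'll travel high with the current tool yaw and turn at the end.

drive_tool(moves=[{"claw": -1,"dx": -0.88,"dy": -1,"dz": 0,"yaw": 0},{"claw": -1,"dx": -0.88,"dy": -1,"dz": 0,"yaw": 0},{"claw": -1,"dx": -0.88,"dy": -1,"dz": 0,"yaw": 0},{"claw": -1,"dx": -0.88,"dy": -1,"dz": 0,"yaw": 0},{"claw": -1,"dx": -0.88,"dy": -1,"dz": 0,"yaw": 0}])

```text
time_s: 0.88
ee_pos: [203.0, 436.2, 175.3]
ee_rot: [-179.9, -0.0, 165.9]
force: [-0.6, 0.2, -0.7]
gripper_width: 91.2
```

drive_tool(moves=[{"claw": -1,"dx": -0.88,"dy": -1,"dz": 0,"yaw": 0},{"claw": -1,"dx": -0.88,"dy": -1,"dz": 0,"yaw": 0},{"claw": -1,"dx": -0.88,"dy": -1,"dz": 0,"yaw": 0},{"claw": -1,"dx": -0.88,"dy": -1,"dz": 0,"yaw": 0},{"claw": -1,"dx": -0.88,"dy": -1,"dz": 0,"yaw": 0}])

```text
time_s: 1.5
ee_pos: [265.6, 313.4, 175.5]
ee_rot: [-179.9, 0.0, 166.0]
force: [0.3, 0.1, 0.3]
gripper_width: 91.4
```

drive_tool(moves=[{"claw": -1,"dx": -0.88,"dy": -1,"dz": 0,"yaw": 0},{"claw": -1,"dx": -0.88,"dy": -1,"dz": 0,"yaw": 0},{"claw": -1,"dx": -0.88,"dy": -1,"dz": 0,"yaw": 0},{"claw": -1,"dx": -0.88,"dy": -1,"dz": 0,"yaw": 0},{"claw": -1,"dx": -0.88,"dy": -1,"dz": 0,"yaw": 0}])

```text
time_s: 2.12
ee_pos: [328.1, 190.8, 175.9]
ee_rot: [-179.9, 0.1, 166.0]
force: [-0.5, -0.6, 0.4]
gripper_width: 91.2
```

drive_tool(moves=[{"claw": -1,"dx": -0.88,"dy": -1,"dz": 0,"yaw": 0},{"claw": -1,"dx": -0.88,"dy": -1,"dz": 0,"yaw": 0},{"claw": -1,"dx": -0.88,"dy": -1,"dz": 0,"yaw": 0},{"claw": -1,"dx": -0.88,"dy": -1,"dz": 0,"yaw": 0},{"claw": -1,"dx": -0.88,"dy": -1,"dz": 0,"yaw": 0}])

```text
time_s: 2.75
ee_pos: [390.7, 68.2, 176.4]
ee_rot: [-180.0, 0.1, 166.0]
force: [-0.3, 0.2, 0.4]
gripper_width: 91.2
```

drive_tool(moves=[{"claw": -1,"dx": -0.88,"dy": -1,"dz": 0,"yaw": 0},{"claw": -1,"dx": -0.88,"dy": -1,"dz": 0,"yaw": 0},{"claw": -1,"dx": -0.88,"dy": -1,"dz": 0,"yaw": 0},{"claw": -1,"dx": -0.88,"dy": -1,"dz": 0,"yaw": 0},{"claw": -1,"dx": -0.88,"dy": -1,"dz": 0,"yaw": 0}])

```text
time_s: 3.38
ee_pos: [453.2, -54.4, 176.7]
ee_rot: [180.0, 0.2, 165.9]
force: [0.4, 0.4, -0.1]
gripper_width: 91.2
```

drive_tool(moves=[{"claw": -1,"dx": -0.88,"dy": -1,"dz": 0,"yaw": 0},{"claw": -1,"dx": -0.88,"dy": -1,"dz": 0,"yaw": 0},{"claw": -1,"dx": -0.88,"dy": -1,"dz": 0,"yaw": 0},{"claw": -1,"dx": -0.88,"dy": -1,"dz": 0,"yaw": 0},{"claw": -1,"dx": -0.88,"dy": -1,"dz": 0,"yaw": 0}])

```text
time_s: 4.0
ee_pos: [515.6, -176.9, 176.5]
ee_rot: [179.9, 0.1, 165.9]
force: [-0.6, -0.3, 0.2]
gripper_width: 90.9
```

drive_tool(moves=[{"claw": -1,"dx": -0.88,"dy": -1,"dz": 0,"yaw": 0},{"claw": -1,"dx": -0.88,"dy": -1,"dz": 0,"yaw": 0},{"claw": -1,"dx": -0.88,"dy": -1,"dz": 0,"yaw": 0},{"claw": -1,"dx": 0,"dy": 0,"dz": 0,"yaw": -1},{"claw": -1,"dx": 0,"dy": 0,"dz": 0,"yaw": -1}])

```text
time_s: 4.62
ee_pos: [553.6, -252.3, 175.0]
ee_rot: [179.9, 0.1, -176.5]
force: [0.1, -0.3, 0.5]
gripper_width: 91.6
```

drive_tool(moves=[{"claw": -1,"dx": 0,"dy": 0,"dz": 0,"yaw": -1},{"claw": -1,"dx": 0,"dy": 0,"dz": 0,"yaw": -0.5},{"claw": -1,"dx": 0,"dy": 0,"dz": 0,"yaw": 0}])

```text
time_s: 5.0
ee_pos: [553.3, -252.4, 174.2]
ee_rot: [179.9, 0.0, -163.2]
force: [-0.3, -0.0, 0.8]
gripper_width: 91.6
```

```bash
python3 - <<'E'
from h import *
s=telemetry.state(); print(s["ee_pos"],s["ee_rot"],s["qpos"])
T=grab_frame("top");W=grab_frame("wrist");S=grab_frame("scene")
for n,f in(("top1",T),("wrist1",W),("scene1",S)): cv2.imwrite(f"pics/{n}.png",f["color"])
print(proj(W,(564,-266.5,135)))
E
```

```text
[ 553.2849424  -252.44767704  174.16611497] [ 1.79891689e+02  9.67904332e-03 -1.63233361e+02] [-2.56623563e+01  2.14430066e+01  8.52778413e+01  9.02629832e-02
  7.33451024e+01 -1.32454924e+02]
(np.float64(237.22295280608367), np.float64(206.79784758285172))
```

View pics/wrist1.png

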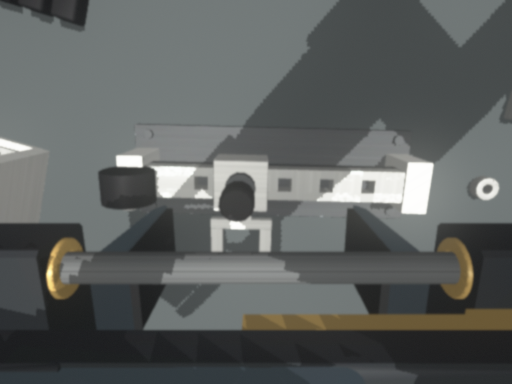

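The wrist picture shows the knob at about (237,202), against a prediction of (237,207), with the guide level across the image as intended. I'll measure it from this view.

```bash
python3 - <<'E'
from h import *
W=grab_frame("wrist"); a=W["color"][150:230,180:300]; cv2.imwrite("pics/wz.png",cv2.resize(a,None,fx=6,fy=6,interpolation=cv2.INTER_CUBIC))
g=cv2.cvtColor(W["color"],cv2.COLOR_BGR2GRAY)[175:225,210:265]; m=(g<45).astype(np.uint8); n,l,s,c=cv2.connectedComponentsWithStats(m);i=1+np.argmax(s[1:,4]); print(c[i]+[210,175],s[i]+[210,175,0,0,0])
cu,cv=c[i]+[210,175]
print(onz(W,cu,cv,124)); print(onz(W,237,202,135))
for y,u,v in((10,286,185),(50,327,186),(90,368,187),(-70,201,184)): print(y,onz(W,u,v,65))
# hand frame check
print(telemetry.state()["ee_pos"])
E
```

```text
Traceback (most recent call last):
ValueError: attempt to get argmax of an empty sequence
```

View pics/wz.png

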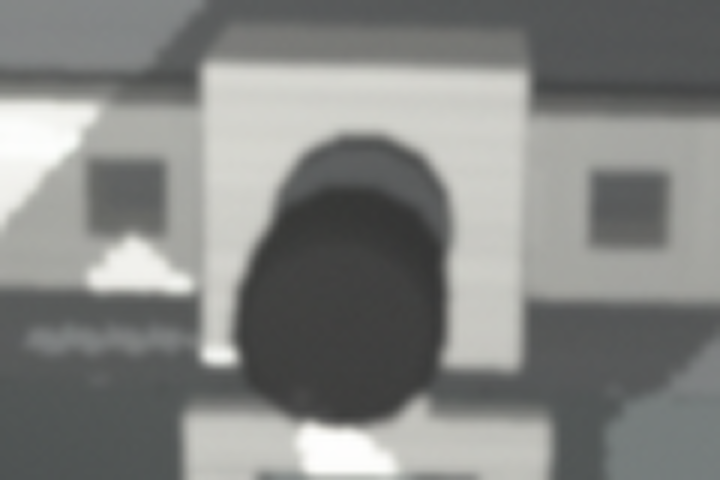

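The zoom shows the knob's top disc centred at about (340,325), radius 100, so (236.3,203.7) in the image. The neighbouring holes are at (200.9,182.4) and (284.3,184.2).

```bash
python3 - <<'E'
from h import *
W=grab_frame("wrist")
print(onz(W,236.3,203.7,135.5),onz(W,200.9,182.4,65),onz(W,284.3,184.2,65))
s=telemetry.state();e=s["ee_pos"];y=np.radians(s["ee_rot"][2]);x=np.array([np.cos(y),np.sin(y)]);yy=np.array([np.sin(y),-np.cos(y)])
d=np.array([564.5,-266.5])-e[:2]; print(e,s["ee_rot"],d@x,d@yy)
E
```

```text
[ 561.83805656 -267.84942264  135.5       ] [ 572.96279998 -304.52714502   65.        ] [ 551.76674791 -227.82116401   65.        ]
[ 553.35663551 -252.44131695  174.31064621] [ 1.79902337e+02  2.05695493e-02 -1.63216428e+02] -6.609135812955305 -16.677543732102862
```

drive_tool(moves=[{"claw": -1,"dx": -0.25,"dy": -0.83,"dz": 0,"yaw": 0.15},{"claw": -1,"dx": 0,"dy": 0,"dz": 0.5,"yaw": 0}])

```text
time_s: 5.5
ee_pos: [564.5, -268.4, 164.9]
ee_rot: [-180.0, 0.1, -164.6]
force: [-0.6, -0.3, -0.5]
gripper_width: 91.3
```

```bash
python3 - <<'E'
from h import *
s=telemetry.state();print(s["ee_pos"],s["ee_rot"])
e=s["ee_pos"];y=np.radians(s["ee_rot"][2]);x=np.array([np.cos(y),np.sin(y)]);yy=np.array([np.sin(y),-np.cos(y)])
d=np.array([563,-267])-e[:2]; print(d@x,d@yy)
E
```

```text
[ 564.45728456 -268.37411588  164.86661059] [-1.79976284e+02  1.34499520e-01 -1.64623109e+02]
1.0407467926934768 1.7113500057922688
```

Now I'll correct the small offset and descend to about z = 104.

drive_tool(moves=[{"claw": -1,"dx": 0.05,"dy": 0.08,"dz": 0.8,"yaw": 0},{"claw": -1,"dx": 0,"dy": 0,"dz": 0.8,"yaw": 0},{"claw": -1,"dx": 0,"dy": 0,"dz": 0.8,"yaw": 0},{"claw": -1,"dx": 0,"dy": 0,"dz": 0.5,"yaw": 0},{"claw": -1,"dx": 0,"dy": 0,"dz": 0,"yaw": 0}])

```text
time_s: 6.12
ee_pos: [562.0, -267.0, 100.7]
ee_rot: [179.8, -0.1, -164.7]
force: [-0.1, -0.2, 0.8]
gripper_width: 91.5
```

```bash
python3 - <<'E'
from h import *
W=grab_frame("wrist");S=grab_frame("scene");s=telemetry.state();print(s["ee_pos"],s["ee_rot"],s["force"])
a=S["color"][140:250,90:260]
cv2.imwrite("pics/w2.png",W["color"]);cv2.imwrite("pics/s2.png",cv2.resize(a,None,fx=4.5,fy=4.5,interpolation=cv2.INTER_CUBIC))
E
```

```text
[ 562.7625032  -267.30892117  101.86812421] [ 1.79908817e+02  2.78370617e-02 -1.64699614e+02] [-0.21127351  0.17968063  0.28256761]
```

View pics/w2.png

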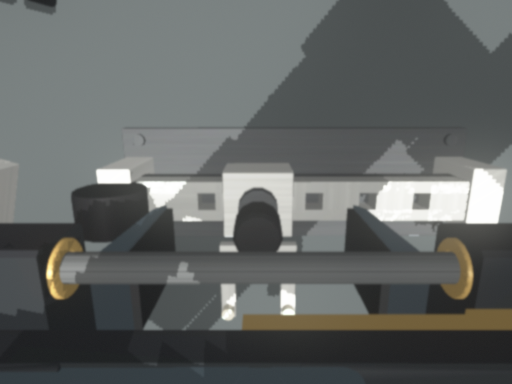

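View pics/s2.png

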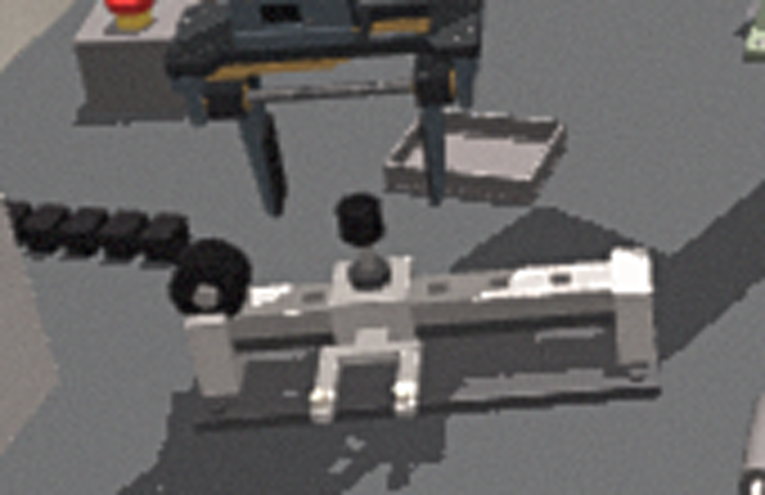

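The wrist view has the knob centred between the fingers at about (258,232). But in the scene crop the fingertips, near (277,212) and (437,204), sit higher than I expected next to the knob at (360,219). I'll check by projecting the TCP.

```bash
python3 - <<'E'
from h import *
W=grab_frame("wrist");S=grab_frame("scene");T=grab_frame("top");s=telemetry.state();e=s["ee_pos"]
y=np.radians(s["ee_rot"][2]);yy=np.array([np.sin(y),-np.cos(y),0])
for k in(-46,0,46):
    p=e+k*yy; u,v=proj(S,p); print(k,p.round(0),u,v,"crop",(u-90)*4.5,(v-140)*4.5)
print(proj(W,(563,-267,135.5)),proj(W,(563,-267,122)), proj(W,e))
k=proj(S,(563,-267,122));print("knob",(k[0]-90)*4.5,(k[1]-140)*4.5)
a=T["color"][120:240,260:430]; cv2.imwrite("pics/t2.png",cv2.resize(a,None,fx=4.5,fy=4.5,interpolation=cv2.INTER_CUBIC))
E
```

```text
-46 [ 575. -312.  103.] 155.04020527535798 195.3819804281477 crop 292.6809237391109 249.21891192666465
0 [ 563. -267.  103.] 171.2562021392111 194.20471172524904 crop 365.65290962644997 243.92120276362067
46 [ 551. -223.  103.] 187.36825183206713 193.03498950575175 crop 438.1571332443021 238.6574527758829
(np.float64(259.55688677387207), np.float64(236.2701920942403)) (np.float64(259.5317873831169), np.float64(227.43094746267803)) (np.float64(258.7794662669627), np.float64(216.4742000869245))
knob 361.9634778631425 218.62389530743516
```

View pics/t2.png

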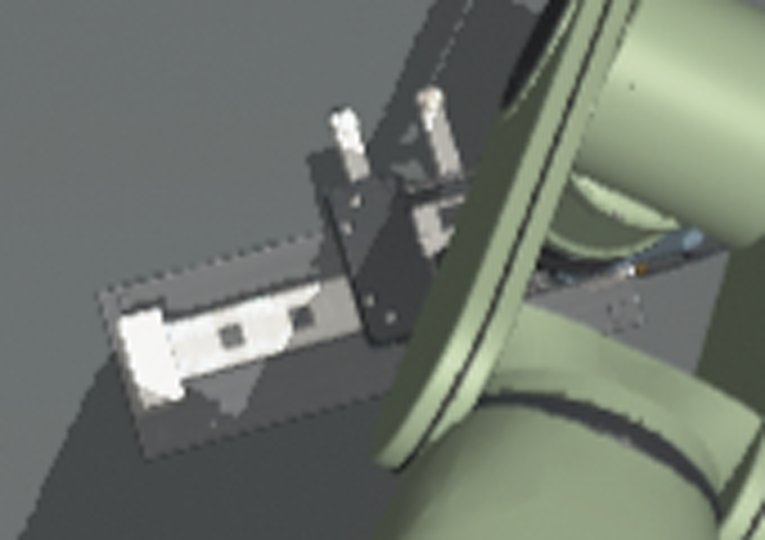

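```bash
python3 - <<'E'
from h import *
W=grab_frame("wrist");S=grab_frame("scene");s=telemetry.state();e=s["ee_pos"]
y=np.radians(s["ee_rot"][2]);yy=np.array([np.sin(y),-np.cos(y),0])
for k in(-46,46):
  for dz in(0,19,30): print(k,dz,proj(W,e+k*yy+[0,0,dz]))
a=S["color"][165:215,130:210].copy(); a=cv2.convertScaleAbs(a,alpha=1.6,beta=10)
a=cv2.resize(a,None,fx=9,fy=9,interpolation=cv2.INTER_CUBIC)
for k in(-46,0,46):
  for dz,c in((0,(0,0,255)),(19,(0,255,0))):
    u,v=proj(S,e+k*yy+[0,0,dz]); cv2.circle(a,(int((u-130+.5)*9),int((v-165+.5)*9)),4,c,-1)
cv2.imwrite("pics/s3.png",a)
E
```

```text
-46 0 (np.float64(187.53686202577995), np.float64(215.4944976236511))
-46 19 (np.float64(180.92455465797138), np.float64(225.9858425534947))
-46 30 (np.float64(176.50968370210222), np.float64(232.99064911228635))
46 0 (np.float64(331.10500664803646), np.float64(215.400777192847))
46 19 (np.float64(337.68718207626034), np.float64(225.8848088429197))
46 30 (np.float64(342.08201116099974), np.float64(232.88485430258646))
```

View pics/s3.png

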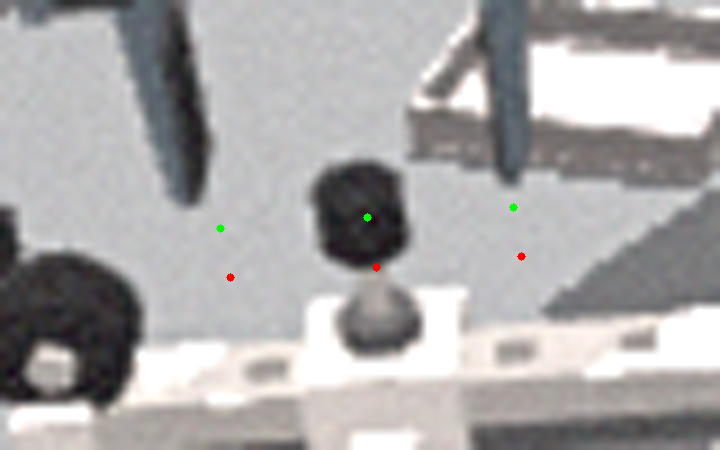

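The fingertips appear at (190,205) and (512,183) in this zoom, about 8 image px above the projected TCP. I'll triangulate the real tips from wrist and scene.

```bash
python3 - <<'E'
from h import *
W=grab_frame("wrist");S=grab_frame("scene");s=telemetry.state();e=s["ee_pos"]
a=W["color"][190:260,140:380].copy(); a=cv2.convertScaleAbs(a,alpha=1.8,beta=20); cv2.imwrite("pics/w3.png",cv2.resize(a,None,fx=3.3,fy=3.3,interpolation=cv2.INTER_CUBIC))
y=np.radians(s["ee_rot"][2]);R=np.c_[[np.cos(y),np.sin(y),0],[np.sin(y),-np.cos(y),0],[0,0,-1]]
for (su,sv),(wu,wv) in (((190,205),(172,208)),((512,183),(347,208))):
    p,g=tri(ray(S,su/9+129.5,sv/9+164.5),ray(W,wu,wv)); print(p,g,"tool",R.T@(p-e))
E
```

```text
[ 566.05140936 -321.75827432  123.05931239] 6.382866129667201 tool [ 11.20161135 -53.35868166 -20.81970855]
[ 539.19759185 -224.59007091  124.18699084] 5.0718958564321595 tool [ 11.47029888  47.45161085 -21.947387  ]
```

View pics/w3.png

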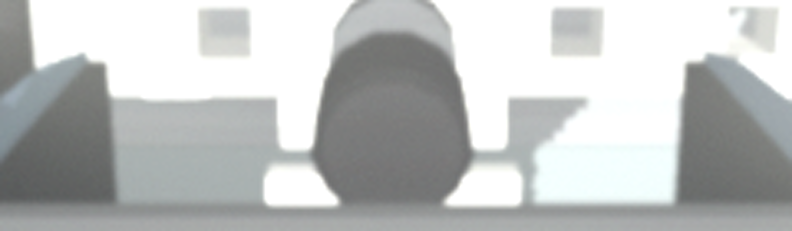

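With the jaws open, the linkage carries the tips about 20 mm behind the TCP, and closing should bring them down. The grasp point (TCP + 19 mm) is at the knob's mid-height and the boss is well clear, so I'll close in steps.

drive_tool(moves=[{"claw": 0.0,"dx": 0,"dy": 0,"dz": 0,"yaw": 0},{"claw": 0.0,"dx": 0,"dy": 0,"dz": 0,"yaw": 0},{"claw": 0.0,"dx": 0,"dy": 0,"dz": 0,"yaw": 0}], grip_force=40)

```text
time_s: 6.95
ee_pos: [562.9, -267.4, 102.5]
ee_rot: [179.9, 0.1, -164.7]
force: [-0.4, 0.1, 0.2]
gripper_width: 63.7
```

```bash
python3 - <<'E'
from h import *
W=grab_frame("wrist");S=grab_frame("scene");s=telemetry.state();e=s["ee_pos"]; print(e)
a=S["color"][165:215,130:210].copy(); a=cv2.convertScaleAbs(a,alpha=1.6,beta=10)
a=cv2.resize(a,None,fx=9,fy=9,interpolation=cv2.INTER_CUBIC)
cv2.imwrite("pics/s4.png",a)
a=W["color"][170:260,140:380].copy(); a=cv2.convertScaleAbs(a,alpha=1.5,beta=20); cv2.imwrite("pics/w4.png",cv2.resize(a,None,fx=3.3,fy=3.3,interpolation=cv2.INTER_CUBIC))
E
```

```text
[ 562.86365409 -267.37197368  102.51981345]
```

View pics/s4.png

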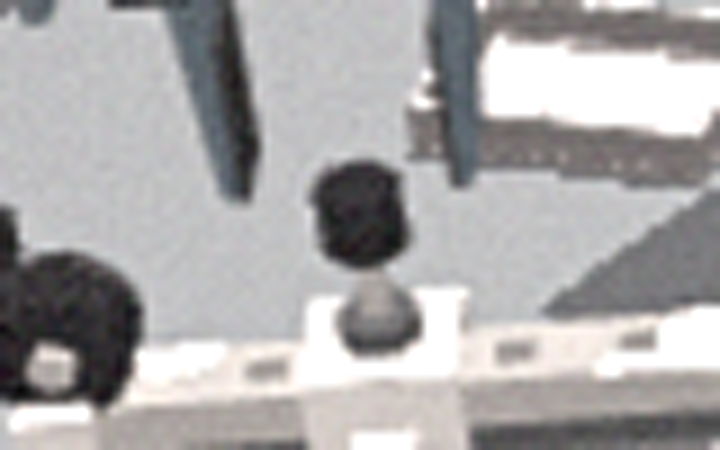

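View pics/w4.png

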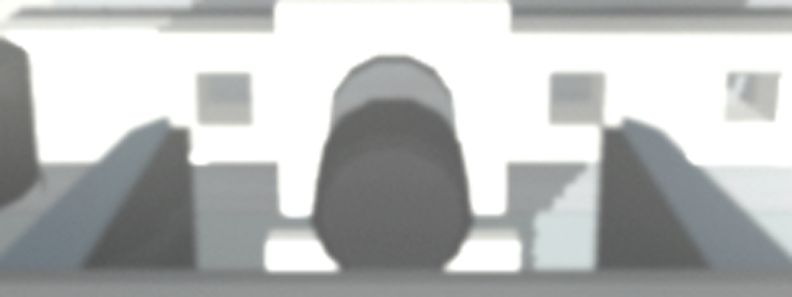

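```bash
python3 - <<'E'
from h import *
W=grab_frame("wrist");S=grab_frame("scene");s=telemetry.state();e=s["ee_pos"]
y=np.radians(s["ee_rot"][2]);R=np.c_[[np.cos(y),np.sin(y),0],[np.sin(y),-np.cos(y),0],[0,0,-1]]
print("seen W (197.3,208.5),(323,207)  S", 240/9+129.5,200/9+164.5, 462/9+129.5,185/9+164.5)
for x in(-16,0,16):
  for h in(0,10,20,30):
    r=[]
    for k in(-32,32):
      p=e+R@np.array([x,k,-h]); r+=[np.round(proj(W,p),1),np.round(proj(S,p),1)]
    print(x,h,*r)
E
```

```text
seen W (197.3,208.5),(323,207)  S 156.16666666666666 186.72222222222223 180.83333333333334 185.05555555555554
-16 0 [210.1 239. ] [159.4 198.2] [308.2 239. ] [182.2 196.5]
-16 10 [207.8 245.3] [158.9 195.3] [310.4 245.2] [181.7 193.6]
-16 20 [205.4 252.2] [158.3 192.3] [312.8 252.1] [181.3 190.7]
-16 30 [202.7 259.7] [157.7 189.4] [315.5 259.6] [180.8 187.7]
0 0 [209.2 215.8] [160. 195.] [309.1 215.7] [182.5 193.4]
0 10 [206.8 221.1] [159.5 192.1] [311.4 221. ] [182.1 190.5]
0 20 [204.3 226.9] [158.9 189.2] [313.9 226.8] [181.6 187.6]
0 30 [201.4 233.3] [158.3 186.3] [316.7 233.2] [181.2 184.6]
16 0 [208.2 191.6] [160.6 191.9] [310.  191.5] [182.8 190.3]
16 10 [205.8 195.9] [160.1 189. ] [312.4 195.8] [182.4 187.4]
16 20 [203.1 200.6] [159.5 186.2] [315.  200.5] [181.9 184.6]
16 30 [200.2 205.7] [158.9 183.2] [317.9 205.7] [181.5 181.6]
```

```bash
python3 - <<'E'
from h import *
S=grab_frame("scene");W=grab_frame("wrist");s=telemetry.state();e=s["ee_pos"]
e0=np.array([141.4,556.7,175.9]);y=np.radians(165.75);yy=np.array([np.sin(y),-np.cos(y),0])
im=cv2.imread("pics/scene0.png")[50:130,410:510]; im=cv2.resize(im,None,fx=7,fy=7,interpolation=cv2.INTER_CUBIC)
for k in(-46,46):
  for h,c in((0,(0,0,255)),(19,(0,255,0)),(38,(255,0,0))):
    u,v=proj(S,e0+k*yy+[0,0,h]); cv2.circle(im,(int((u-410+.5)*7),int((v-50+.5)*7)),4,c,-1)
cv2.imwrite("pics/s5.png",im)
Ry=np.radians(s["ee_rot"][2]);R=np.c_[[np.cos(Ry),np.sin(Ry),0],[np.sin(Ry),-np.cos(Ry),0],[0,0,-1]]
print("wristcam in tool",R.T@(W["pose"][:3,3]-e))
y0=np.radians(165.75);R0=np.c_[[np.cos(y0),np.sin(y0),0],[np.sin(y0),-np.cos(y0),0],[0,0,-1]]
print(R0.T@(np.array([72.96,574.6,383.45])-e0))
E
```

```text
wristcam in tool [  70.89385806    0.23971687 -207.33560064]
[  70.74030741    0.50250191 -207.55      ]
```

View pics/s5.png

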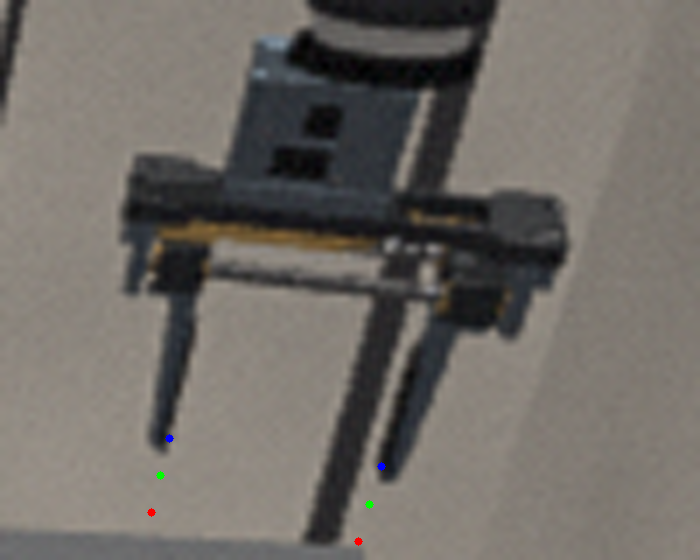

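Same finding in the start picture: the visible fingertips (158,447) and (388,478) sit about 33 mm above the reported TCP, so the real fingers end well above where the reported pose puts them. With the current 64 mm opening, lowering 30 mm is clear either way, because the fingers pass outside the sleeve and above the tube. I'll go down in small steps and check force and picture.

drive_tool(moves=[{"claw": 0.0,"dx": 0,"dy": 0,"dz": 0.5,"yaw": 0},{"claw": 0.0,"dx": 0,"dy": 0,"dz": 0.5,"yaw": 0},{"claw": 0.0,"dx": 0,"dy": 0,"dz": 0.4,"yaw": 0},{"claw": 0.0,"dx": 0,"dy": 0,"dz": 0,"yaw": 0}])

```text
time_s: 7.75
ee_pos: [562.2, -267.0, 71.5]
ee_rot: [179.9, -0.0, -164.7]
force: [0.6, 0.6, -0.7]
gripper_width: 45.4
```

```bash
cat > look.py <<'E'
from h import *
import sys
n=sys.argv[1]
W=grab_frame("wrist");S=grab_frame("scene");s=telemetry.state();e=s["ee_pos"]; print(s["time_s"],e.round(1),s["ee_rot"].round(2),s["force"].round(1),s["gripper_width"])
a=S["color"][165:215,130:210].copy(); a=cv2.convertScaleAbs(a,alpha=1.6,beta=10)
cv2.imwrite(f"pics/s{n}.png",cv2.resize(a,None,fx=9,fy=9,interpolation=cv2.INTER_CUBIC))
a=W["color"][150:260,140:380].copy(); a=cv2.convertScaleAbs(a,alpha=1.5,beta=20); cv2.imwrite(f"pics/w{n}.png",cv2.resize(a,None,fx=3.3,fy=3.3,interpolation=cv2.INTER_CUBIC))
E
python3 look.py 6
```

```text
7.85 [ 562.8 -267.3   72.5] [ 1.7994e+02  6.0000e-02 -1.6470e+02] [0.7 0.9 1. ] 45.575666132935794
```

View pics/s6.png

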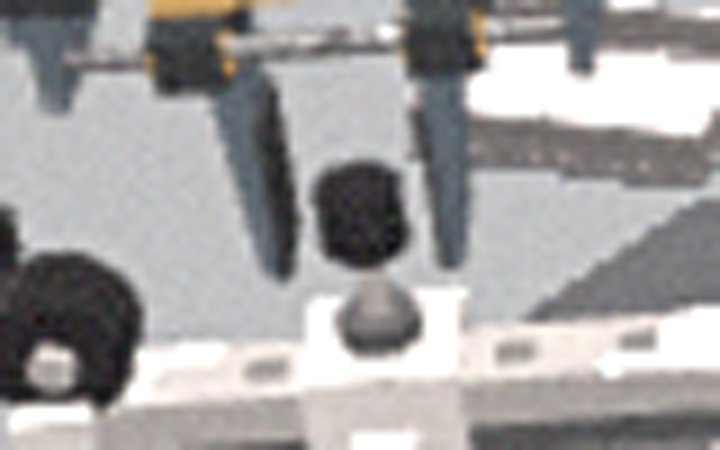

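View pics/w6.png

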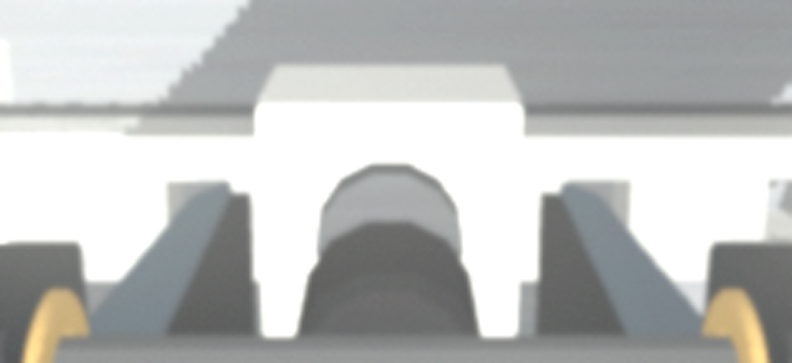

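The tips, at rows 275 and 265 in the zoom, now reach just below the knob's bottom edge, and the knob is centred between the pads (390 against 395). Closing.

drive_tool(moves=[{"claw": 1,"dx": 0,"dy": 0,"dz": 0,"yaw": 0},{"claw": 1,"dx": 0,"dy": 0,"dz": 0,"yaw": 0},{"claw": 1,"dx": 0,"dy": 0,"dz": 0,"yaw": 0},{"claw": 1,"dx": 0,"dy": 0,"dz": 0,"yaw": 0}], grip_force=50)

```text
time_s: 8.35
ee_pos: [563.4, -267.8, 73.4]
ee_rot: [-180.0, 0.1, -164.7]
force: [0.4, 0.2, -1.0]
gripper_width: 26.7
```

```bash
python3 look.py 7
```

```text
8.45 [ 563.4 -267.8   73.3] [-1.7998e+02  1.3000e-01 -1.6470e+02] [ 0.6 -0.3 -1. ] 26.762993886564644
```

View pics/s7.png

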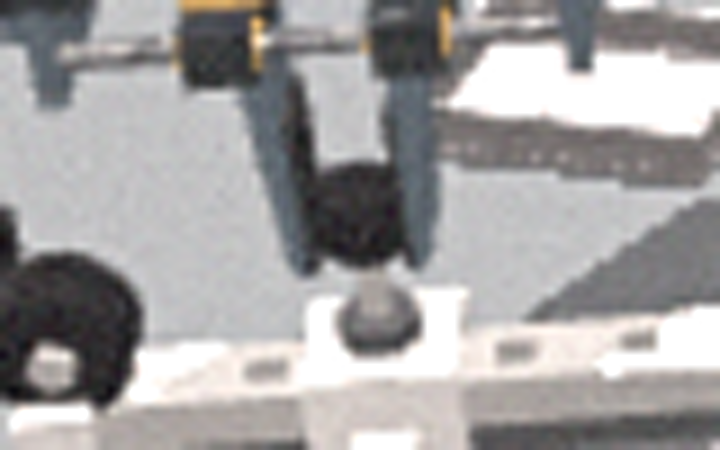

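The width of 26.8 mm and the picture show the knob held between the pads. Lift about 12 mm.

drive_tool(moves=[{"claw": 1,"dx": 0,"dy": 0,"dz": -0.2,"yaw": 0},{"claw": 1,"dx": 0,"dy": 0,"dz": -0.2,"yaw": 0},{"claw": 1,"dx": 0,"dy": 0,"dz": -0.2,"yaw": 0},{"claw": 1,"dx": 0,"dy": 0,"dz": 0,"yaw": 0}])

```text
time_s: 8.95
ee_pos: [563.3, -268.0, 83.5]
ee_rot: [180.0, 0.1, -164.7]
force: [2.4, -2.8, -9.5]
gripper_width: 26.5
```

```bash
python3 look.py 8
```

```text
9.05 [ 563.3 -268.    83.3] [ 1.7999e+02  6.0000e-02 -1.6470e+02] [ 3.3 -2.  -9.1] 26.72363303267402
```

View pics/s8.png

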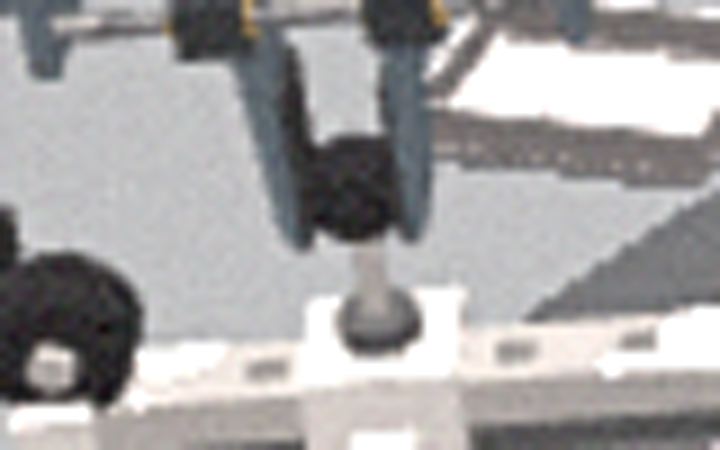

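Knob and stem rose visibly. The plunger is about 15.5 mm up: a 10 mm lift, with 9.2 N matching the spring. I'll raise it 2 mm more, then slide along tool +y, which is guide +y.

drive_tool(moves=[{"claw": 1,"dx": 0,"dy": 0,"dz": -0.15,"yaw": 0},{"claw": 1,"dx": 0,"dy": 0,"dz": -0.03,"yaw": 0},{"claw": 1,"dx": 0,"dy": 0.2,"dz": -0.03,"yaw": 0},{"claw": 1,"dx": 0,"dy": 0.3,"dz": -0.03,"yaw": 0}])

```text
time_s: 9.55
ee_pos: [560.5, -258.1, 86.7]
ee_rot: [179.9, 0.0, -164.7]
force: [3.8, -2.8, -12.5]
gripper_width: 26.7
```

```bash
python3 - <<'E'
from h import *
s=telemetry.state();e=s["ee_pos"];d=e[:2]-np.array([563.3,-268.0]);u=np.array([-.267,.964]);print(e,s["force"],"along",d@u,"across",d@[.964,.267])
E
```

```text
[ 560.50692453 -258.06010737   86.65203497] [  3.78198528  -2.82444527 -12.50569235] along 10.327807641482144 across -0.03857342261865564
```

drive_tool(moves=[{"claw": 1,"dx": 0,"dy": 0.4,"dz": 0,"yaw": 0},{"claw": 1,"dx": 0,"dy": 0.4,"dz": 0,"yaw": 0},{"claw": 1,"dx": 0,"dy": 0.3,"dz": 0,"yaw": 0}])

```text
time_s: 9.93
ee_pos: [554.2, -235.1, 86.7]
ee_rot: [180.0, 0.0, -164.7]
force: [4.0, -2.2, -11.6]
gripper_width: 26.7
```

```bash
python3 - <<'E'
from h import *
s=telemetry.state();e=s["ee_pos"];d=e[:2]-np.array([563.3,-268.0]);u=np.array([-.267,.964]);print(e,s["force"],"along",d@u,"across",d@[.964,.267])
E
```

```text
[ 554.21952149 -235.07504934   86.68717545] [  4.04513285  -2.1556301  -11.61178808] along 34.16414019824347 across 0.03738054612309035
```

drive_tool(moves=[{"claw": 1,"dx": 0,"dy": 0.3,"dz": 0,"yaw": 0},{"claw": 1,"dx": 0,"dy": 0,"dz": 0,"yaw": 0}])

```text
time_s: 10.18
ee_pos: [552.2, -228.0, 86.8]
ee_rot: [179.9, 0.0, -164.7]
force: [3.5, -0.9, -12.1]
gripper_width: 26.6
```

```bash
python3 look.py 9; python3 - <<'E'
from h import *
s=telemetry.state();e=s["ee_pos"];d=e[:2]-np.array([563.3,-268.0]);u=np.array([-.267,.964]);print("along",d@u,"across",d@[.964,.267])
E
```

```text
10.275 [ 552.4 -228.4   86.7] [ 1.7993e+02  2.0000e-02 -1.6468e+02] [  3.6  -0.8 -12.4] 26.50816870191687
along 41.058831358968526 across 0.054591908259996144
```

View pics/s9.png

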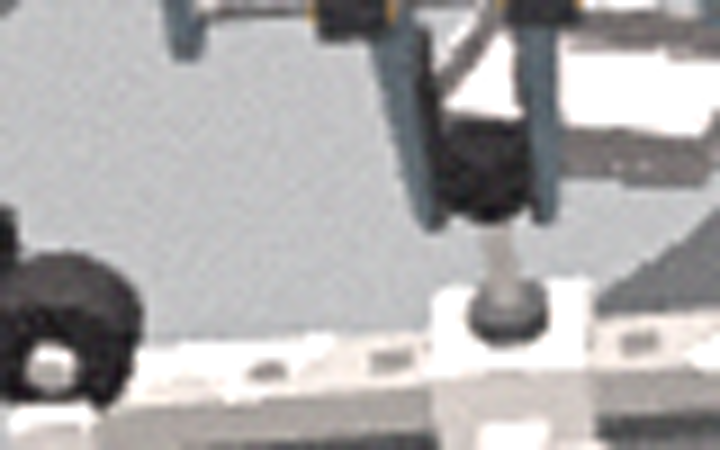

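The sleeve has moved one hole. The -70 and -30 holes now show at its left and the 50 hole at its right, with 41 mm travelled. Lower the pin.

drive_tool(moves=[{"claw": 1,"dx": 0,"dy": 0,"dz": 0.2,"yaw": 0},{"claw": 1,"dx": 0,"dy": 0,"dz": 0.2,"yaw": 0},{"claw": 1,"dx": 0,"dy": 0,"dz": 0.2,"yaw": 0}])

```text
time_s: 10.65
ee_pos: [552.8, -229.4, 76.1]
ee_rot: [-180.0, 0.1, -164.7]
force: [0.4, -0.8, -1.9]
gripper_width: 26.7
```

```bash
python3 - <<'E'
from h import *
s=telemetry.state();e=s["ee_pos"];d=e[:2]-np.array([563.3,-268.0]);u=np.array([-.267,.964]);print(e,s["force"],"along",d@u,"across",d@[.964,.267])
E
```

```text
[ 552.80652567 -229.37613743   76.1241284 ] [ 0.43947598 -0.81632351 -1.85384246] along 40.035161165097726 across 0.19686205149411581
```

The force follows the spring line (-1.9 N at about 8 mm), so the pin is in the hole. Now press on to the stop.

drive_tool(moves=[{"claw": 1,"dx": 0,"dy": 0,"dz": 0.15,"yaw": 0},{"claw": 1,"dx": 0,"dy": 0,"dz": 0.15,"yaw": 0},{"claw": 1,"dx": 0,"dy": 0,"dz": 0.1,"yaw": 0},{"claw": 1,"dx": 0,"dy": 0,"dz": 0,"yaw": 0}])

```text
time_s: 11.15
ee_pos: [552.9, -229.2, 71.0]
ee_rot: [-179.9, 0.2, -164.7]
force: [-1.2, -0.3, 0.9]
gripper_width: 26.9
```

```bash
python3 look.py 10; python3 - <<'E'
from h import *
s=telemetry.state();e=s["ee_pos"];d=e[:2]-np.array([563.3,-268.0]);u=np.array([-.267,.964]);print(e,s["force"],"along",d@u,"across",d@[.964,.267])
E
```

```text
11.25 [ 552.9 -229.2   71. ] [-1.7994e+02  1.7000e-01 -1.6473e+02] [-0.1 -0.2  2.3] 26.796303647235753
[ 552.88717222 -229.20887164   71.02281376] [-0.13886269 -0.21307676  2.2875815 ] along 40.17487276114194 across 0.3192652914140576
```

View pics/s10.png

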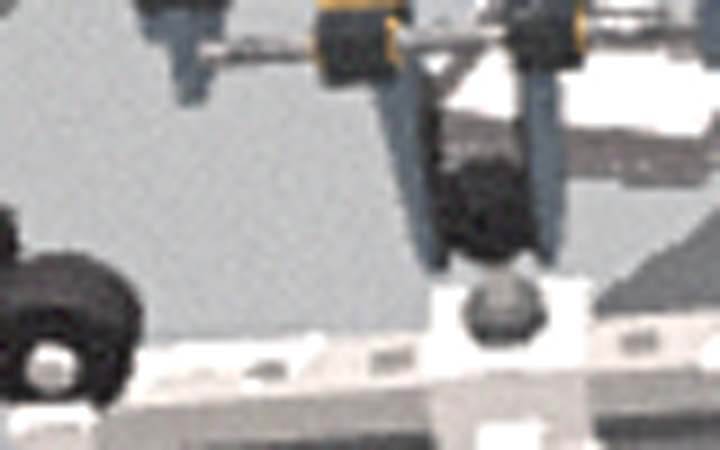

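The pin is in, with about 3 mm left. Keep pressing until the force rises past the spring's 5 N.

drive_tool(moves=[{"claw": 1,"dx": 0,"dy": 0,"dz": 0.12,"yaw": 0},{"claw": 1,"dx": 0,"dy": 0,"dz": 0.12,"yaw": 0},{"claw": 1,"dx": 0,"dy": 0,"dz": 0.1,"yaw": 0}])

```text
time_s: 11.62
ee_pos: [553.2, -229.3, 67.7]
ee_rot: [-179.9, 0.3, -164.7]
force: [-4.4, 2.4, 16.6]
gripper_width: 27.1
```

```bash
python3 - <<'E'
from h import *
s=telemetry.state();e=s["ee_pos"];d=e[:2]-np.array([563.3,-268.0]);u=np.array([-.267,.964]);print(e,s["force"],"along",d@u,"across",d@[.964,.267])
E
```

```text
[ 553.15506785 -229.25820298   67.66654419] [-4.38984587  2.37835161 16.63701609] along 40.055789210354824 across 0.5643452136629149
```

The force jumped to 16.6 N at z = 67.7, and I had predicted 67.8 for home, so the pin is on its stop. I'll check that it holds steady.

```bash
python3 look.py 11; python3 look.py 12; python3 - <<'E'
from h import *
for i in range(4):
    T=grab_frame("top"); s=telemetry.state(); print(s["ee_pos"].round(1),s["force"].round(1),s["gripper_width"])
S=grab_frame("scene");cv2.imwrite("pics/scene_end.png",S["color"])
E
```

```text
11.725 [ 553.1 -229.3   67.7] [-179.88    0.26 -164.73] [-4.4  1.7 13.9] 26.91597653918625
11.825 [ 553.1 -229.3   67.7] [-179.88    0.26 -164.73] [-4.  3. 14.] 26.72226795338717
[ 553.1 -229.3   67.7] [-4.8  1.3 13.3] 27.13947028804416
[ 553.1 -229.3   67.7] [-4.4  1.  13. ] 27.130121942774682
[ 553.1 -229.3   67.7] [-4.   2.1 13.3] 26.70092536120977
[ 553.1 -229.3   67.7] [-4.1  1.4 12.9] 27.113374419581028
```

View pics/s12.png

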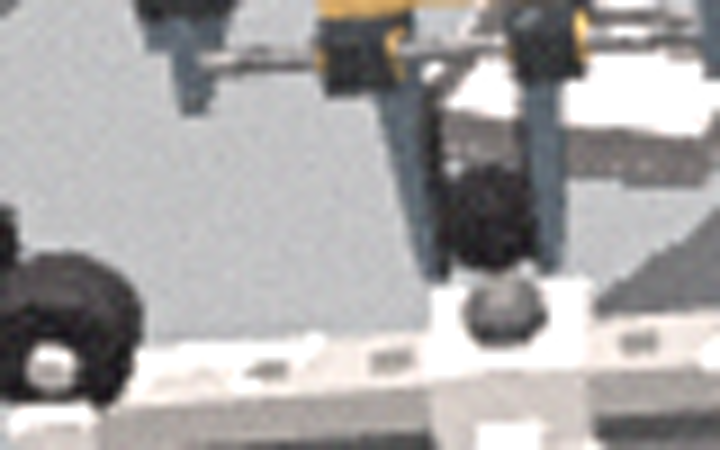

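View pics/scene_end.png

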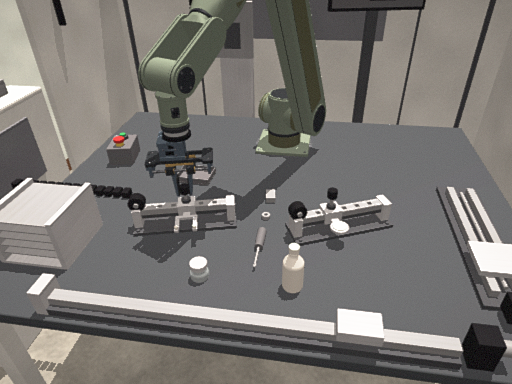

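The hold is steady at about 13 N, with position unchanged. The knob is still between the pads, the sleeve is one hole on, and the other items look as they did at the start.

```bash
python3 -c "
from workcell import job; print(job.job_done())"
```

```text
the job is handed in; nothing more can be done
None
```

The forked sleeve is set one hole further out, and the job is handed in with the gripper still on the knob, pressing the pin down on its stop. The handover gave no verdict; these are my own checks:

- **Pull:** I lifted the knob about 13 mm. The pull reached about 12 N, which puts the plunger near 18.5 mm, clear of the tube.
- **Slide:** I moved the sleeve about 41 mm along the guide, away from the drum. After the pin dropped in, the travel settled at 40.1 mm. The scene camera shows one empty hole more on the drum side.
- **Pin home:** The force jumped past the 5 N spring load at a reported height of 67.7 mm, where I had worked out 67.8 mm for fully home. It then held steady at about 13 N without moving.
- **Time:** It took about 12 s of the 37 s allowed.
- **Surroundings:** In the last scene picture the pad guide and the loose items in view look unchanged. I judged this by eye and did not measure it. The gripper partly hides the tray, and the bushing is too small to make out in that view.

**One disagreement:** in the pictures the fingertips sit about 33 mm above the reported tool point. My first approach from the reported pose was therefore too high. I went by the pictures instead, lowered the gripper about 30 mm more before closing, and got a firm grip on the knob.

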